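# Close the card embossing press and hold its lever at the third click

## Robot

A 6-joint arm with a two-finger parallel gripper is mounted at the origin on the work surface. World frame = base frame: x ahead of the robot, y to its left, z up, the work surface at z = 0. Lengths are in mm, angles in rad, forces in N, time in s.
With the tool pointing down it reaches from about 350 to 975 mm from the base axis. Payload 7.1 kg.
Tool frame: the origin (TCP) lies between the finger pads; the fingertips stand 17 mm ahead of it and the grasp point (between the pads) lies 2 mm behind it (tip_reach is the y of the fingertips in the tool frame, in mm); y points along the fingers, x is the direction in which the jaws open and shut, and the axes are right-handed (so a half turn about y gives the same grasp; the last joint's range is limited). The gripper opens to 88 mm and grips with 3 to 60 N. Pads are 20 mm wide; open, the fingers measure 115 mm over their backs; the gripper's body (75 mm by 178 mm) begins 61 mm behind the grasp point.
Start: joints at [-1.219, 0.423, 1.63, -0, 1.089, -0.019], TCP at [226.492, -582.5, 239.675] pointing down, gripper open.
Joint ranges: [-3, 3], [-0.9, 2.11], [0.09, 2.58], [-1.31, 4.45], [0.11, 2.69], [-2.54, 2.54]. Speed limits (rad/s): [2.39, 2.39, 3.01, 3.14, 3.14, 3.14].

## Interface

Orientations are given as a rotation vector (axis times angle).
In Python, from workcell import get_obs, get_image, camera_model, close_job, silhouettes, tip_of, tip_reach gives the robot as it stands. The module is installed in compiled form; this text tells all that it offers.
- The arm moves only by the tool arm_command, never from a script. Its argument "targets" is a list of rows, each a list of 4 numbers: the shift along the tool's x, y, z in mm, then the turn about the tool's y in rad. A call has 1 to 20 rows; each row shifts and turns the commanded pose from where the row before left it, along the tool's axes as they then stand; what a row does not reach is not made up. A row lasts 1/12 s, in which the tool goes at most 41.7 mm and 7.16 degrees, less where a joint would pass 70% of its speed; a pose out of reach is approached as far as the arm can. A call is refused whole if a number of a shift passes 41.7 or a number of a turn 0.125, either way. A call with a gripper value outside its range is refused whole. "gripper" is the opening in per cent of the stroke, from 0 (shut) to 100 (fully open), set as the call begins (left out, the last holds). The fingers move at their own pace and stop on an object; the grip force is fixed at half the most. Time passes only in rows, so rows that do not move let the fingers close. It gives the time, the measured TCP pose, the force and the opening at its end, in the units of the state.
- get_obs(): the state, without advancing time (a new reading comes with each control period).
- get_image(name): name is "scene" or "top" or "wrist"; returns the picture (480x640x3 uint8, blue, green, red); there is no depth.
- camera_model(name): a dict with "mtx" (3x3 intrinsics, pixels), "position" and "orientation" of the camera in the world. Camera axes: x right, y up, looking along -z (the intrinsics and any distortion apply to the point x, -y, -z); pixel columns grow to the right and rows downward; lengths in mm; the calibration is good to about 2 mm. A picture is of the moment at which its call begins: read the wrist's pose just before it. camera_model takes no time and is no camera call; for the wrist camera it gives the pose at the moment of the call.
- close_job(): hands the job in, once; it reports no verdict.
Trained networks look in the newest picture that a camera, given by its name, has taken for a name from the list of things; names that differ only in an ending like _2 or _b are one class to them, and where a whole thing is asked for, a point or a joint stands for the part that bears it (a point fixed in the world has none). Each returns a list of dicts, best first, with "conf" (0 to 1); they miss things now and then, are a little off and sometimes report something else, mostly with a low value. They report only what shows in the picture. A call takes as long as a camera call.
- silhouettes(camera, thing): "pixels" (480x640 bool, what is visible of it) and "at" ([column, row] in pixels, amid what is visible of it).
- tip_of(camera, thing): "at" ([column, row] in pixels: a listed point, or the origin of a listed thing).
The state is a dict: "t": time; "qpos": joint angles; "qvel": joint speeds; "joint_torque": joint torques, N m; "ee_pos": TCP position; "orientation": TCP orientation; "ft_force": force on the tool from outside, world axes, zero at the start; "moment": the same for the moment, N m; "width": finger opening in mm.
Only numpy, scipy, OpenCV 4.12 (cv2) and the standard library are available. Lean on these libraries where they do the work, as an engineer would, in place of code of your own. Each camera call takes 0.05 s, during which the arm holds its last target. There are 200 camera calls.

## Task

Emboss the two cards in the press: push both hinged covers down until each snaps shut and stays shut by itself, and only then push the spring-return hand lever down past its first and second clicks to the third. Do not let go: finish while still pressing the lever's handle down at the third click, and leave the things around the press where they are.

Things in the scene. Friction and masses are not known exactly. Their poses are not given: they have to be found in the camera images.
- press: the card embossing press, fixed to the desk: a grey painted bed 250 x 300 x 47 mm with two covers side by side, hinged along its far side, and a hand lever on its right side. Origin: centre of the bed's underside, on the table. Its -x is the front, facing the robot, +y is its left, z up; it stands turned by up to 0.2 rad either way
- cover_left (a joint): hinge of the press's left cover (as seen from the robot). 0 = shut and flat, grows as the free edge lifts, end stop 1.2; starts at 0.5 to 0.8, held there by hinge friction. Let go before it has caught, it springs up again: its catch snaps over at about 0.09 rad (4 N at the tab), then draws it down and holds it within 0.03 of 0
- cover_left_tab (a point): centre of the upper face of the left cover's thumb tab (30 x 45 mm, on the middle of the free edge), 155 mm from the hinge axis; moves with the cover, 59 mm high when shut. The cover is an aluminium plate 140 long x 124 wide x 6 mm
- cover_left_hinge (a point): point on the left cover's hinge axis, at the cover's middle, level with the plate's mid-thickness; fixed on the press 75 mm behind its centre, 56 mm above the table; the axis runs along the press's y
- cover_right (a joint): hinge of the press's right cover (as seen from the robot). 0 = shut and flat, grows as the free edge lifts, end stop 1.2; starts at 0.5 to 0.8, held there by hinge friction. Let go before it has caught, it springs up again: its catch snaps over at about 0.09 rad (4 N at the tab), then draws it down and holds it within 0.03 of 0
- cover_right_tab (a point): centre of the upper face of the right cover's thumb tab (30 x 45 mm, on the middle of the free edge), 155 mm from the hinge axis; moves with the cover, 59 mm high when shut. The cover is an aluminium plate 140 long x 124 wide x 6 mm
- cover_right_hinge (a point): point on the right cover's hinge axis, at the cover's middle, level with the plate's mid-thickness; fixed on the press 75 mm behind its centre, 56 mm above the table; the axis runs along the press's y
- lever_turn (a joint): the spring-return hand lever: how far it is pushed down, rad. 0 = at rest, raised 0.42 above level; end stop 0.78. Clicks (humps in the force) at 0.18, 0.38 and 0.58; the third setting is from 0.62 to the end stop. It stays nowhere: let go, it springs back to 0 past all clicks. Force at the handle: 3 N at the start, about 11 N at the third click, 9 N to hold at 0.7
- lever_pad (a point): centre of the upper face of the lever's handle, 150 mm from the pivot and 8 mm above the line through the pivot along the lever; about 168 mm above the table at rest, 65 mm at 0.7
- lever_pivot (a point): point on the lever's pivot axis, fixed on the press, 60 mm behind and 205 mm to the right of its centre, 100 mm above the table; the axis runs along the press's y. Two cheeks beside it rise to 125 mm
- lever: the lever itself: a steel bar 16 x 14 mm that ends in a black handle block, 40 (along the lever) x 56 x 16 mm, centred 150 mm from the pivot. Origin on the pivot axis; its -x runs along the bar to the handle, its y is the pivot axis
- water_glass: bystander: water glass, radius 36, 95 mm high, front left of the press; origin under its centre
- ink_bottle: bystander: ink bottle, radius 23, 65 mm high, at the front left corner of the press; origin under its centre
- brush: bystander: paint brush 190 mm long lying across in front of the press
- eraser: bystander: white eraser 45 x 24 x 14 mm lying in front of the lever; origin under its centre
- mixing_dish: bystander: white china dish, radius 42, 26 mm high, to the right of the lever; origin under its centre
- card_pack: bystander: pack of cards 115 x 85 x 22 mm lying left of the press; origin under its centre

How it is judged (in metres and radians):
On the way, in this order (a step that is already met when the one before it is completed fails the run):
1. both covers have snapped shut, the lever not yet pushed (value of joint each of cover_left, cover_right below 0.05 rad and value of joint lever_turn below 0.1 rad), for 0.2 s.
2. the lever is pressed down at its third setting (value of joint each of cover_left, cover_right below 0.05 rad and value of joint lever_turn above 0.62 rad and contact force between any of the fingers, the arm and lever above 2 N), for 0.5 s.
At the end, for the whole second after the job is handed in: both covers are shut (below 0.05 rad) and the robot still presses the lever's handle (more than 2 N) with the lever at the third setting (above 0.62 rad) (all of step 2); the arm keeps its last pose, push and grip.
It fails at once if the lever is pushed past its first click while a cover is still open (value of joint lever_turn above 0.2 rad and value of joint any of cover_left, cover_right above 0.12 rad).
It fails at once if a thing beside the press is shifted by more than 30 mm (distance of any of water_glass, ink_bottle, brush, eraser, mixing_dish, card_pack from where it was at the start of the episode above 0.03 m).
It also fails if it takes over 53 s, if anything falls off the work surface, if the arm or the gripper's body presses on something with over 40 N, if the wrist force passes 120 N, or if a joint passes its speed limit or range.

## Working session

There is one attempt and no reset: what is moved stays moved. The work goes in short steps, Python scripts to look and compute and a tool call to move; the robot and the scene stay as the last step left them, time stands still between calls to the robot, and variables do not carry over. Pictures are saved under pics/ and viewed, about 8 in all and at most 12, crops included, and the job is handed in when it is done.

Besides the shell and the picture viewer there is one more tool, called after "Request:" as a command line: name --pt "numbers of a row" for each row, then --argument value for the rest. arm_command: Moves the arm, as the interface text tells. Its arguments: {"type":"object","properties":{"targets":{"type":"array","items":{"type":"array","items":{"type":"number"}}},"gripper":{"type":"number"}},"required":["targets"]}

```bash
mkdir -p pics; cat > h.py <<'E'
import numpy as np, cv2
from scipy.spatial.transform import Rotation as R
from workcell import *
def cam(n):
    m=camera_model(n); o=np.array(m["orientation"],float)
    Rm=o if o.shape==(3,3) else (R.from_rotvec(o).as_matrix() if o.size==3 else None)
    return np.array(m["mtx"]),np.array(m["position"],float),Rm,m
def proj(n,P):
    K,p,Rm,_=cam(n); q=(np.atleast_2d(P)-p)@Rm; q=q*[1,-1,-1]; u=q@K.T; return u[:,:2]/u[:,2:]
def ray(n,uv):
    K,p,Rm,_=cam(n); d=np.linalg.inv(K)@[uv[0],uv[1],1]; d=Rm@(d*[1,-1,-1]); return p,d/np.linalg.norm(d)
def atz(n,uv,z):
    p,d=ray(n,uv); return p+d*(z-p[2])/d[2]
E
python3 - <<'E'
from h import *
print(get_obs())
for c in("scene","top"):
    im=get_image(c); cv2.imwrite(f"pics/{c}0.png",im); print(c,cam(c)[3])
    for t in ["cover_left_tab","cover_right_tab","cover_left_hinge","cover_right_hinge","lever_pad","lever_pivot","press","eraser","mixing_dish","ink_bottle","water_glass","brush","card_pack"]:
        print(t,[(np.round(d["at"],1),round(d["conf"],2)) for d in tip_of(c,t)][:3])
E
```

```text
{'t': 0.0, 'qpos': array([-1.21901365e+00,  4.23850458e-01,  1.63065036e+00,  1.22975687e-05,
        1.08860118e+00, -1.89701608e-02]), 'qvel': array([-0.00154068, -0.00030672,  0.00199394, -0.00151449,  0.00163069,
       -0.00078244]), 'joint_torque': array([ 1.17701718e-03, -5.44619465e+01, -2.73670989e+01,  6.45012874e-02,
        2.27942172e-02, -1.11659938e-04]), 'ee_pos': array([ 226.31641192, -582.03706829,  238.91124607]), 'orientation': array([-1.36118353,  0.93279335, -0.93077522]), 'ft_force': array([-0.21328727,  1.08010871,  0.14761796]), 'moment': array([-0.00906336, -0.0004977 , -0.06233708]), 'width': 87.71481424176875}
scene {'mtx': array([[569.78697409,   0.        , 314.38390053],
       [  0.        , 569.78697409, 237.29592132],
       [  0.        ,   0.        ,   1.        ]]), 'position': array([ 904.29048585, -528.97687352,  944.62657451]), 'orientation': array([0.67323652, 0.17516746, 0.49516256])}
cover_left_tab [(array([367.8, 174.2]), 0.68)]
cover_right_tab [(array([329.6, 230.1]), 0.66), (array([288.6, 270.6]), 0.48), (array([398.7, 184.7]), 0.32)]
co
[... 1036 characters left out ...]
y([414. , 225.2]), 0.22)]
cover_right_tab [(array([314.5, 229.5]), 0.76)]
cover_left_hinge [(array([248.3, 185.3]), 0.64)]
cover_right_hinge [(array([305.9, 173.8]), 0.58)]
lever_pad [(array([386.5, 232.5]), 0.67)]
lever_pivot [(array([371.1, 169.6]), 0.87)]
press [(array([281.6, 215.8]), 0.7), (array([314.1, 230. ]), 0.48), (array([307.6, 174.8]), 0.28)]
eraser [(array([355.5, 291.3]), 0.56)]
mixing_dish [(array([414.4, 224.8]), 0.95), (array([207.2, 282.1]), 0.62)]
ink_bottle [(array([207.8, 280.8]), 0.78), (array([414.9, 228.2]), 0.54), (array([283.3, 301.3]), 0.53)]
water_glass [(array([165.8, 286.7]), 0.78)]
brush [(array([284.5, 300.5]), 0.78)]
card_pack [(array([179.6, 229.7]), 0.63)]
```

```bash
cat > fit.py <<'E'
from h import *
from scipy.optimize import least_squares
def model(v):
    x,y,a,cl,cr,lv=v; Rz=R.from_euler('z',a).as_matrix(); o=np.array([x,y,0])
    W=lambda p:o+Rz@np.array(p,float)
    def tab(yy,th): return W([75-155*np.cos(th)-3*-np.sin(th)*-1*-1,yy,56+155*np.sin(th)+3*np.cos(th)])
    d=0.42-lv
    pad=W([-60+0,0,0])
    # lever: pivot (60,-205,100)
    pad=W([60-150*np.cos(d)+8*np.sin(d),-205,100+150*np.sin(d)+8*np.cos(d)])
    return dict(press=W([0,0,0]),cover_left_tab=tab(yl,cl),cover_right_tab=tab(-yl,cr),cover_left_hinge=W([75,yl,56]),cover_right_hinge=W([75,-yl,56]),lever_pivot=W([60,-205,100]),lever_pad=pad)
yl=66
E
python3 - <<'E'
from fit import *
import fit
obs=dict(scene=dict(cover_left_tab=(367.8,174.2),cover_right_tab=(329.6,230.1),cover_left_hinge=(411.9,229.9),cover_right_hinge=(392,282.8),lever_pad=(286.4,272.4),lever_pivot=(362.3,323.6),press=(362.4,259)),
top=dict(cover_right_tab=(314.5,229.5),cover_left_hinge=(248.3,185.3),cover_right_hinge=(305.9,173.8),lever_pad=(386.5,232.5),lever_pivot=(371.1,169.6),press=(281.6,215.8)))
def res(v):
    fit.yl=v[6]; m=model(v[:6]); return np.concatenate([(proj(c,m[k])[0]-o) for c in obs for k,o in obs[c].items()]+[[(v[5])*100,(v[6]-65)]])
s=least_squares(res,[600,100,0,.65,.65,0,66],loss='soft_l1',f_scale=2)
print(np.round(s.x,3),s.cost)
r=res(s.x); i=0
for c in obs:
    for k in obs[c]: print(c,k,np.round(r[i:i+2],1)); i+=2
fit.yl=s.x[6]
for k,p in model(s.x[:6]).items(): print(k,np.round(p,1))
for t,uv in dict(eraser=(355.5,291.3),mixing_dish=(414.4,224.8),ink_bottle=(207.8,280.8),water_glass=(165.8,286.7),brush=(284,300)).items(): print(t,atz("top",uv,0).round())
im=np.hstack([cv2.imread("pics/scene0.png")[120:420,200:500],cv2.imread("pics/top0.png")[100:400,120:470]])
cv2.imwrite("pics/a.png",im)
E
```

```text
Traceback (most recent call last):
  File "h.py", line 9, in proj
    K,p,Rm,_=cam(n); q=(np.atleast_2d(P)-p)@Rm; q=q*[1,-1,-1]; u=q@K.T; return u[:,:2]/u[:,2:]
             ~~~^^^
  File "h.py", line 5, in cam
    m=camera_model(n); o=np.array(m["orientation"],float)
ValueError: time passes only in moves, steps and waits
```

```bash
sed -i 's/^def cam(n):/import functools\n@functools.lru_cache\ndef cam(n):/' h.py; sed -i '/tab(yy,th): return/s/75-155\*np.cos(th).*,yy/75-155*np.cos(th)+3*np.sin(th),yy/' fit.py; cat > f1.py <<'E'
from fit import *
import fit
obs=dict(scene=dict(cover_left_tab=(367.8,174.2),cover_right_tab=(329.6,230.1),cover_left_hinge=(411.9,229.9),cover_right_hinge=(392,282.8),lever_pad=(286.4,272.4),lever_pivot=(362.3,323.6),press=(362.4,259)),
top=dict(cover_right_tab=(314.5,229.5),cover_left_hinge=(248.3,185.3),cover_right_hinge=(305.9,173.8),lever_pad=(386.5,232.5),lever_pivot=(371.1,169.6),press=(281.6,215.8)))
def res(v):
    fit.yl=v[6]; m=model(v[:6]); return np.concatenate([(proj(c,m[k])[0]-o) for c in obs for k,o in obs[c].items()]+[[(v[5])*100,(v[6]-65)]])
s=least_squares(res,[600,100,0,.65,.65,0,66],loss='soft_l1',f_scale=2)
print(np.round(s.x,3),s.cost)
r=res(s.x); i=0
for c in obs:
    for k in obs[c]: print(c,k,np.round(r[i:i+2],1)); i+=2
fit.yl=s.x[6]
for k,p in model(s.x[:6]).items(): print(k,np.round(p,1))
for t,uv in dict(eraser=(355.5,291.3),mixing_dish=(414.4,224.8),ink_bottle=(207.8,280.8),water_glass=(165.8,286.7),brush=(284,300)).items(): print(t,atz("top",uv,0).round())
im=np.hstack([cv2.imread("pics/scene0.png")[120:420,200:500],cv2.imread("pics/top0.png")[100:400,120:470]])
cv2.imwrite("pics/a.png",im)
E
python3 f1.py
```

```text
[6.41463e+02 1.47762e+02 1.20000e-01 8.34000e-01 5.73000e-01 5.00000e-03
 6.59880e+01] 24.302649264465952
scene cover_left_tab [0.3 1. ]
scene cover_right_tab [-0.  -0.6]
scene cover_left_hinge [-0.9  0.1]
scene cover_right_hinge [-0.7 -4. ]
scene lever_pad [1.5 2.3]
scene lever_pivot [-1.5 -1.1]
scene press [1.3 0. ]
top cover_right_tab [-1.3  0.5]
top cover_left_hinge [-1.6 -2.2]
top cover_right_hinge [1.2 1.6]
top lever_pad [-0.6 -2.4]
top lever_pivot [2.4 0.1]
top press [1.7 0.8]
press [641.5 147.8   0. ]
cover_left_tab [606.9 210.1 172.8]
cover_right_tab [596.1  75.8 142.5]
cover_left_hinge [708.  222.2  56. ]
cover_right_hinge [723.8  91.2  56. ]
lever_pivot [725.5 -48.6 100. ]
lever_pad [592.4 -64.6 167.7]
eraser [472. -14.   0.]
mixing_dish [ 621. -148.    0.]
ink_bottle [497. 318.   0.]
water_glass [484. 412.   0.]
brush [454. 146.   0.]
```

View pics/a.png

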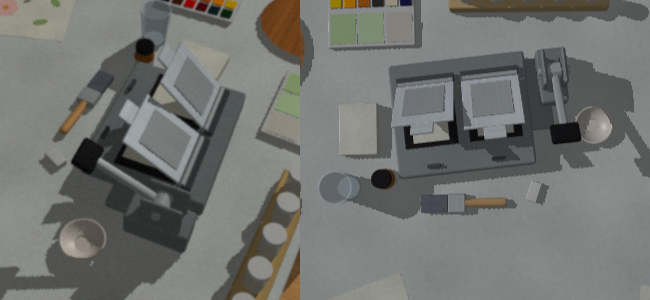

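```bash
cat > m.py <<'E'
import sys
from h import *
# usage: m.py tipx tipy tipz yaw(world angle of tool x, mod pi)
o=get_obs(); A=R.from_rotvec(o["orientation"]).as_matrix()
tip=o["ee_pos"]+17*A[:,1]
print("t",round(o["t"],2),"tip",tip.round(1),"F",o["ft_force"].round(1),"w",round(o["width"],1),"q6",round(o["qpos"][5],2)); print(A.round(2))
if len(sys.argv)>3:
    g=np.array(sys.argv[1:4],float); print("shift tool axes",(A.T@(g-tip)).round(1))
    a=np.arctan2(A[1,0],A[0,0]); print("yaw",a)
E
python3 m.py 607 210 225
```

```text
t 1.4 tip [ 226.5 -582.5  222.6] F [-0.  -0.2 -0.3] w 87.8 q6 -0.02
[[ 0.36 -0.    0.93]
 [-0.93  0.    0.36]
 [-0.   -1.    0.  ]]
shift tool axes [-600.8   -2.3  641.8]
yaw -1.2000251696737263
```

Request:
arm_command --pt "-27.3 0 29.2 0" --pt "-27.3 0 29.2 0" --pt "-27.3 0 29.2 0" --pt "-27.3 0 29.2 0" --pt "-27.3 0 29.2 0" --pt "-27.3 0 29.2 0" --pt "-27.3 0 29.2 0" --pt "-27.3 0 29.2 0" --pt "-27.3 0 29.2 0" --pt "-27.3 0 29.2 0" --pt "-27.3 0 29.2 0" --pt "-27.3 0 29.2 0" --pt "-27.3 0 29.2 0" --pt "-27.3 0 29.2 0" --pt "-27.3 0 29.2 0" --pt "-27.3 0 29.2 0" --pt "-27.3 0 29.2 0" --pt "-27.3 0 29.2 0" --pt "-27.3 0 29.2 0" --pt "-27.3 0 29.2 0" --gripper 0

```text
t: 3.07
ee_pos: [573.5, 140.1, 239.8]
orientation: [-1.362, 0.931, -0.932]
ft_force: [0.6, -0.4, 0.6]
width: 0.5
```

Request:
arm_command --pt "-27.4 0 28.9 0" --pt "-27.4 0 28.9 0" --pt "0 0 0 -0.11" --pt "0 0 0 -0.11" --pt "0 0 0 -0.11" --pt "0 0 0 -0.11" --pt "0 0 0 -0.11" --pt "0 0 0 -0.11" --pt "0 0 0 -0.11" --pt "0 0 0 -0.11" --pt "0 0 0 -0.11" --pt "0 0 0 -0.11" --pt "0 0 0 -0.11" --pt "0 0 0 -0.11" --pt "0 0 0 0"

```text
t: 4.32
ee_pos: [606.9, 210.0, 239.7]
orientation: [-1.569, -0.097, 0.097]
ft_force: [0.0, 0.3, -1.0]
width: 0.4
```

```bash
python3 m.py 607 210 180; python3 - <<'E'
from h import *
import fit
ims=[get_image("scene")[80:380,220:520].copy(),get_image("top")[100:400,150:450].copy()]
ims=[cv2.resize(i,(400,400)) for i in ims]
cv2.imwrite("pics/b.png",np.hstack(ims))
cam("wrist"); 
w=get_image("wrist"); cv2.imwrite("pics/w1.png",w)
for c in("scene","top"):
  for t in("cover_left_tab","cover_left_hinge","cover_right_tab"): print(c,t,[(np.round(d["at"],1),round(d["conf"],2)) for d in tip_of(c,t)][:2])
E
```

```text
t 4.32 tip [606.9 210.  222.7] F [ 0.   0.3 -1. ] w 0.4 q6 0.19
[[ 0.99 -0.   -0.12]
 [ 0.12  0.    0.99]
 [-0.   -1.    0.  ]]
shift tool axes [ 0.1 42.7 -0. ]
yaw 0.1238613991479569
scene cover_left_tab [(array([364.6, 172. ]), 0.81)]
scene cover_left_hinge [(array([411.5, 229.5]), 0.89), (array([351.4, 160.6]), 0.46)]
scene cover_right_tab [(array([330.9, 228.8]), 0.82)]
top cover_left_tab [(array([372.6, 167.6]), 0.52)]
top cover_left_hinge [(array([241.2, 185.6]), 0.58), (array([285.3, 302.1]), 0.46)]
top cover_right_tab [(array([314.2, 227.8]), 0.89)]
```

View pics/b.png

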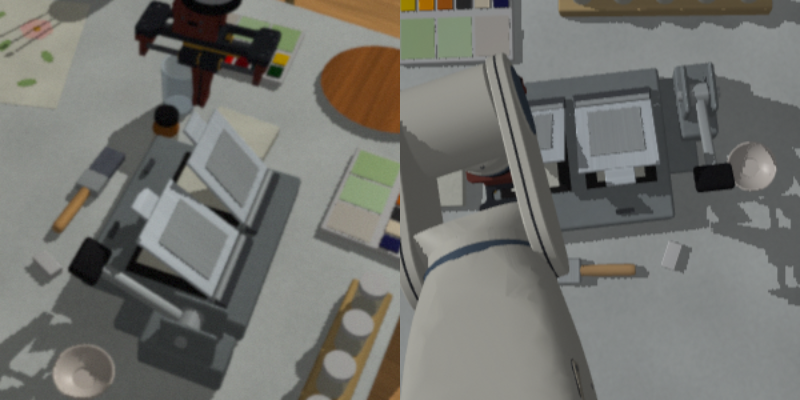

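Request:
arm_command --pt "3 16 0 0" --pt "4 16 0 0" --pt "4 15 0 0" --pt "-8 9 0 0" --pt "-8 9 0 0" --pt "-9 9 0 0" --pt "-5 9 0 0" --pt "-5 9 0 0" --pt "-5 9 0 0" --pt "-3 10 0 0" --pt "-3 10 0 0" --pt "-4 10 0 0" --pt "-1 9 0 0" --pt "-1 9 0 0" --pt "-1 6 0 0" --pt "0 4 0 0" --pt "0 0 0 0"

```text
t: 6.18
ee_pos: [565.0, 204.9, 79.6]
orientation: [-1.569, -0.093, 0.095]
ft_force: [-0.3, 0.0, 1.0]
width: 0.4
```

```bash
python3 m.py 607 210 180; python3 - <<'E'
from h import *
i=get_image("scene")[80:380,220:520]
cv2.imwrite("pics/c.png",cv2.resize(i,(600,600),interpolation=cv2.INTER_CUBIC))
E
```

```text
t 6.18 tip [564.9 204.8  62.6] F [-0.3  0.   1. ] w 0.4 q6 0.21
[[ 0.99 -0.   -0.12]
 [ 0.12 -0.    0.99]
 [-0.   -1.   -0.  ]]
shift tool axes [  42.2 -117.5    0. ]
yaw 0.12003542049771261
```

View pics/c.png

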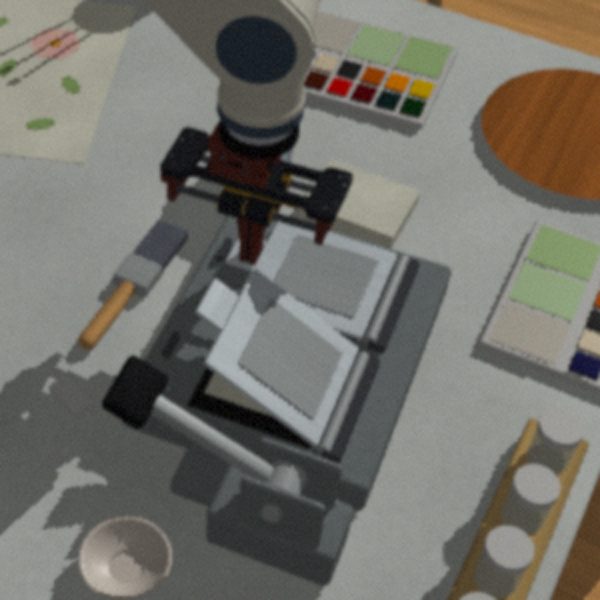

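Request:
arm_command --pt "0 -37 0 0" --pt "0 -37 0 0" --pt "7 -36 -15 0" --pt "7 0 -39 0" --pt "7 0 -39 0" --pt "5 0 -39 0" --pt "0 13 0 0" --pt "0 13 0 0" --pt "-5 9 0 0" --pt "-5 9 0 0" --pt "-5 9 0 0" --pt "-3 10 0 0" --pt "-3 10 0 0" --pt "-4 10 0 0" --pt "-1 9 0 0" --pt "-1 9 0 0" --pt "-1 6 0 0" --pt "0 3 0 0" --pt "0 0 0 0"

```text
t: 7.82
ee_pos: [578.8, 73.6, 79.8]
orientation: [-1.569, -0.093, 0.095]
ft_force: [-0.2, 0.0, 0.4]
width: 0.5
```

```bash
python3 m.py 592 -65 190; python3 - <<'E'
from h import *
i=get_image("scene")[80:380,220:520]
cv2.imwrite("pics/d.png",cv2.resize(i,(600,600),interpolation=cv2.INTER_CUBIC))
E
```

```text
t 7.82 tip [578.8  73.6  62.8] F [-0.2  0.   0.4] w 0.5 q6 -0.01
[[ 0.99 -0.   -0.12]
 [ 0.12 -0.    0.99]
 [-0.   -1.   -0.  ]]
shift tool axes [  -3.6 -127.2 -139.2]
yaw 0.1199040613400904
```

View pics/d.png

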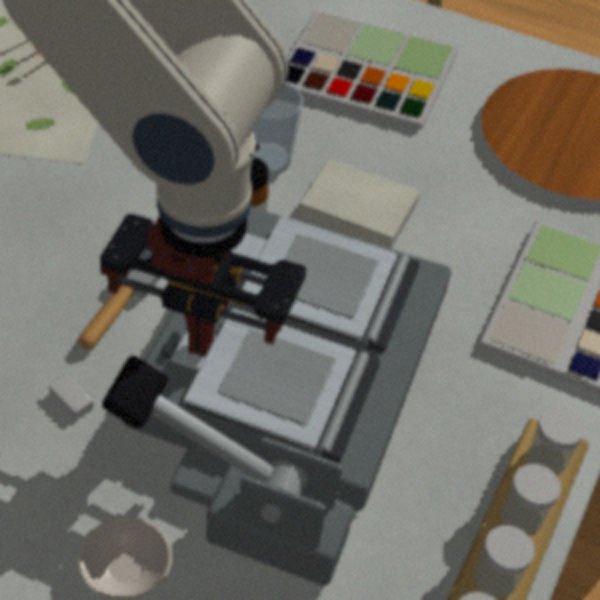

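Request:
arm_command --pt "0 -38 0 0" --pt "0 -38 0 0" --pt "0 -38 0 0" --pt "0 -20 -20 0" --pt "0 0 -39 0" --pt "-4 0 -40 0" --pt "-4 0 -40 0" --pt "0 0 0 0"

```text
t: 8.53
ee_pos: [588.4, -71.1, 215.8]
orientation: [-1.571, -0.093, 0.089]
ft_force: [-0.6, -0.4, 0.2]
width: 0.1
```

```bash
python3 m.py 592 -65 165; python3 - <<'E'
from h import *
im=get_image("scene"); i=im[80:380,220:520]
cv2.imwrite("pics/e.png",cv2.resize(i,(600,600),interpolation=cv2.INTER_CUBIC))
for t in("lever_pad","cover_left_tab","cover_right_tab","cover_right_hinge"): print(t,[(np.round(d["at"],1),round(d["conf"],2)) for d in tip_of("scene",t)][:2])
from fit import model
m=model([641.5,147.8,.12,0,0,0])
for k in m: print(k,proj("scene",m[k]).round(1))
E
```

```text
t 8.53 tip [588.4 -71.2 198.8] F [-0.6 -0.4  0.2] w 0.1 q6 -0.25
[[ 0.99  0.   -0.12]
 [ 0.12 -0.    0.99]
 [ 0.   -1.   -0.  ]]
shift tool axes [ 4.2 33.8  5.8]
yaw 0.11574738881618071
lever_pad [(array([286.4, 269.1]), 0.97)]
cover_left_tab [(array([339.8, 203.2]), 0.57)]
cover_right_tab [(array([316.8, 252.4]), 0.81)]
cover_right_hinge [(array([390.7, 280.1]), 0.79), (array([280.6, 367.3]), 0.23)]
press [[363.7 259. ]]
cover_left_tab [[340.2 207.3]]
cover_right_tab [[316.2 253. ]]
cover_left_hinge [[411.1 230. ]]
cover_right_hinge [[391.3 278.8]]
lever_pivot [[360.8 322.5]]
lever_pad [[288.2 274.5]]
```

View pics/e.png

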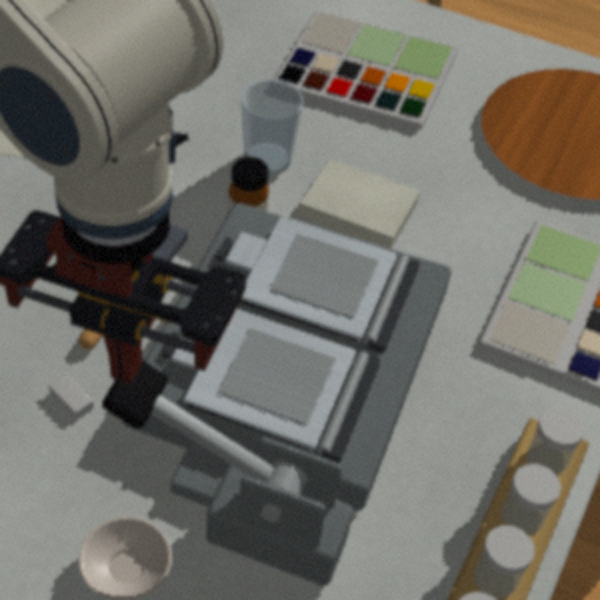

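Request:
arm_command --pt "0 14 7 0" --pt "0 14 0 0" --pt "-1 9 0 0" --pt "-1 9 0 0" --pt "-1 9 0 0" --pt "-1 9 0 0" --pt "-1 9 0 0" --pt "-1 9 0 0" --pt "0 9 0 0" --pt "0 9 0 0" --pt "0 9 0 0" --pt "0 9 0 0" --pt "0 8 0 0" --pt "0 8 0 0" --pt "0 2 0 0" --pt "0 0 0 0" --pt "0 0 0 0"

```text
t: 10.2
ee_pos: [583.4, -58.3, 80.0]
orientation: [-1.569, -0.099, 0.091]
ft_force: [1.2, 3.0, 9.6]
width: 0.6
```

```bash
python3 m.py 588 -65 63; python3 - <<'E'
from h import *
im=get_image("scene"); i=im[130:430,200:500]
cv2.imwrite("pics/f.png",cv2.resize(i,(600,600),interpolation=cv2.INTER_CUBIC))
E
```

```text
t 10.2 tip [583.5 -58.3  63. ] F [1.2 3.  9.6] w 0.6 q6 -0.24
[[ 0.99  0.   -0.12]
 [ 0.12 -0.    0.99]
 [ 0.   -1.   -0.  ]]
shift tool axes [ 3.6  0.  -7.2]
yaw 0.12081371504800943
```

View pics/f.png

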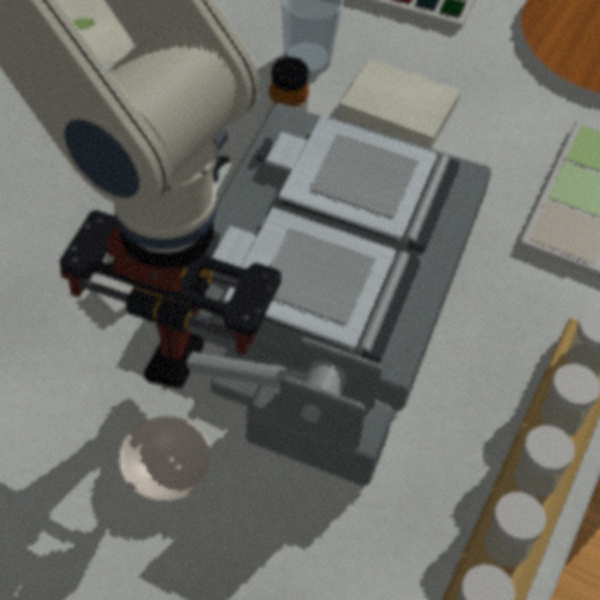

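Request:
arm_command --pt "0 0 0 0" --pt "0 0 0 0" --pt "0 0 0 0" --pt "0 0 0 0" --pt "0 0 0 0" --pt "0 0 0 0" --pt "0 0 0 0" --pt "0 0 0 0" --pt "0 0 0 0" --pt "0 0 0 0" --pt "0 0 0 0" --pt "0 0 0 0"

```text
t: 11.25
ee_pos: [583.4, -58.3, 80.2]
orientation: [-1.569, -0.099, 0.091]
ft_force: [0.9, 2.5, 10.3]
width: 0.5
```

```bash
python3 - <<'E'
from h import *
from fit import model
get_image("scene"); m=model([641.5,147.8,.12,0,0,.7])
for k in ("lever_pad","cover_left_tab","cover_right_tab"): print(k,[(np.round(d["at"],1),round(d["conf"],2)) for d in tip_of("scene",k)][:2],proj("scene",m[k]).round(1))
get_image("top")
for k in("eraser","mixing_dish","brush"): print(k,[(np.round(d["at"],1),round(d["conf"],2)) for d in tip_of("top",k)][:2])
E
python3 m.py
```

```text
lever_pad [(array([282.3, 304.9]), 0.89)] [[283.7 305.2]]
cover_left_tab [(array([339.7, 200.3]), 0.59)] [[340.2 207.3]]
cover_right_tab [(array([318.1, 252. ]), 0.95)] [[316.2 253. ]]
eraser [(array([356.5, 290.3]), 0.45)]
mixing_dish [(array([371.9, 169.4]), 0.29)]
brush [(array([283.2, 302.7]), 0.94)]
t 11.65 tip [583.5 -58.3  63.3] F [ 1.5  2.8 10.6] w 0.3 q6 -0.24
[[ 0.99  0.01 -0.12]
 [ 0.12 -0.    0.99]
 [ 0.01 -1.   -0.  ]]
```

```bash
python3 - <<'E'
from h import *
im=get_image("scene"); im=cv2.resize(im,None,fx=4,fy=4,interpolation=cv2.INTER_CUBIC)
Rz=R.from_euler('z',.12).as_matrix()
for th,col in((0,(0,255,0)),(.1,(0,0,255))):
  for yc in(66,-66):
    P=[Rz@[75-r*np.cos(th)+3*np.sin(th),yc+s,56+r*np.sin(th)+3*np.cos(th)]+[641.5,147.8,0] for r,s in((15,62),(140,62),(140,22),(170,22),(170,-22),(140,-22),(140,-62),(15,-62))]
    cv2.polylines(im,[(proj("scene",np.array(P))*4).astype(np.int32)],True,col,1)
cv2.imwrite("pics/g.png",im[4*165:4*305,4*290:4*440])
E
```

```text
(no output)
```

View pics/g.png

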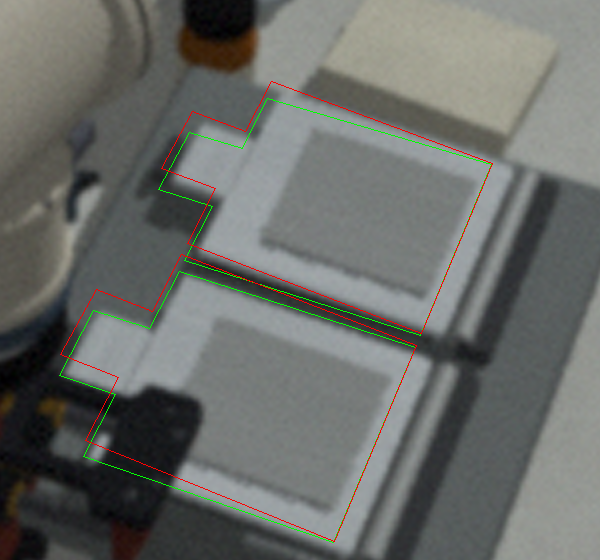

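The overlay shows both covers lying flat in the same plane. They differ from the shut outline by the same small offset of about 2–3 px.

```bash
python3 -c "
from workcell import *
o=get_obs(); print(o['t'],o['ft_force']); print(close_job())"
```

```text
11.7 [ 1.26794867  1.79923394 10.133551  ]
the job is handed in; nothing more can be done
None
```

I pushed the left cover shut, then the right, with the closed fingertips. Then I pressed the lever's handle down to the third click and handed the job in at 11.7 s, still pressing.

**Covers:** Both stayed flat after I let go of them. An overlay of the modelled outline matched both as shut, to within about 2–3 px. The network put the left cover's tab about 7 px from its modelled shut position. I took that as noise, because the offset was not in the direction the tab moves when the cover lifts.

**Lever:** The fingertip height of 63 mm and the handle's image position both fit a lever angle of about 0.7 rad. The upward force held steady at about 10 N for over a second, where 9 N is expected.

**Things around the press:**
- **Eraser and brush:** detected at the end within about 2 px of where they started.
- **Dish, glass, bottle and card pack:** I did not re-measure these. The last network detection of the dish was low-confidence and in the wrong place. All four look untouched in the last pictures.

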